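# Stand up the fallen wall caddy, clear the carton, hang the caddy on the hook

### The arm

A 7-joint arm with a two-finger parallel gripper is mounted at the origin on the work surface. World frame = base frame: x ahead of the robot, y to its left, z up, the work surface at z = 0. Lengths are in m, angles in rad, forces in N, time in s.
With the tool pointing down it reaches from about 0.4 to 0.85 m from the base axis. Payload 10.4 kg.
Tool frame: the origin (TCP) lies on the centre line of the jaws, within the pads' length; the fingertips stand 11 mm ahead of it and the grasp point (between the pads) lies 8 mm behind it; z points along the fingers, y is the line along which they close (so a half turn about z gives the same grasp; the last joint's range is limited). The gripper opens to 87 mm and grips with 3 to 60 N. Pads are 19 mm wide; open, the fingers measure 117 mm over their backs; the gripper's body (75 mm by 190 mm) begins 51 mm behind the grasp point.
Start: joints at [-1.343, 0.332, -0.065, 1.46, 0.022, 1.35, -0.088], TCP at [0.155, 0.605, 0.234] pointing down, gripper open.
Joint ranges: [-2.6, 2.6], [-0.5, 2.12], [-1.47, 1.34], [0.16, 2.42], [-1.27, 4.41], [0.06, 2.06], [-2.6, 2.6]. Speed limits (rad/s): [2.22, 2.22, 2.79, 2.79, 3.14, 3.14, 3.14].

### API

Orientations are given as a unit quaternion [x, y, z, w].
In Python, from bench import r gives the robot as it stands.
- The arm moves only by the shell command python3 -m pendant 'ROWS' [OPENING] [FORCE]. ROWS is JSON, a list of rows, each a list of 4 numbers: the shift along the tool's x, y, z in m, then the turn about the tool's z in rad. A call has 1 to 8 rows; each row shifts and turns the commanded pose from where the row before left it, along the tool's axes as they then stand; what a row does not reach is not made up. A row lasts 1/12 s, in which the tool goes at most 41.7 mm and 7.16 degrees, less where a joint would pass 70% of its speed; a pose out of reach is approached as far as the arm can. A call with a gripper value outside its range is refused whole. OPENING is the opening, from 0 (shut) to 1 (fully open), set as the call begins (- or left out, the last holds). The fingers move at their own pace and stop on an object; FORCE is the grip in N (left out, the last holds). Time passes only in rows, so rows that do not move let the fingers close. It gives the time, the measured TCP pose, the force, the opening and the grip force at its end, in the units of the state.
- r.read_state(): the state, without advancing time (a new reading comes with each control period).
- r.camera(name): name is "side" or "top"; returns a dict with "img" (384x512x3 uint8, red, green, blue), "camera_matrix" (3x3 intrinsics, pixels), "xyz" and "attitude" of the camera in the world. Camera axes: x right, y down, z forward; pixel columns grow to the right and rows downward; lengths in m; the calibration is good to about 2 mm. A picture is of the moment at which its call begins. There is no depth.
- r.close_job(): hands the job in; it is judged then, once.
Trained networks look in the newest picture that a camera, given by its name, has taken for a name from the list of things; names that differ only in an ending like _2 or _b are one class to them, and where a whole thing is asked for, a point or a joint stands for the part that bears it (a point fixed in the world has none). Each returns a list of dicts, best first, with "score" (0 to 1); they miss things now and then, are a little off and sometimes report something else, mostly with a low value. They report only what shows in the picture. A call takes as long as a camera call. They do not tell look-alikes from the thing itself.
- r.outline_of(thing, camera): "mask" (384x512 bool, what is visible of it) and "bbox" ([centre column, centre row, width, height] in pixels, round what is visible of it).
The state is a dict: "time": time; "joint_positions": joint angles; "joint_vel": joint speeds; "joint_torque": joint torques, N m; "ee_pos": TCP position; "eef_rot": TCP orientation; "ft_force": force on the tool from outside, world axes, zero at the start; "torque": the same for the moment, N m; "width": finger opening in m; "grip_force": force on a finger pad.
Only numpy, scipy, OpenCV 4.12 (cv2) and the standard library are available. Lean on these libraries where they do the work, as an engineer would, in place of code of your own. Each camera call takes 0.05 s, during which the arm holds its last target. There are 200 camera calls.

### The job

The grey wall caddy has fallen on its back in the carton's taped place, and the carton stands in the way under the hook. Stand the caddy upright on the rubber mat and let go of it, then push the carton squarely inside the white tape outline, and then hang the caddy by its handle bar on the hook, so that it hangs still. Leave everything else on the bench where it is.

Things in the scene. Friction and masses are not known exactly. Their poses are not given: they have to be found in the camera images.
- caddy: Stiff grey steel wall caddy, 0.2-0.4 kg: back plate with hand-hole, open box on its front. Starts lying on its back in the outline, handle roughly away from the robot. z: bottom to handle (up when it stands), -x: its front (up as it lies), y: width. Origin: mid bottom edge of the plate's rear face. In mm: plate x -8..0, y +-50, z 0..140; box x -63..-8, y +-30, z 0..75, open at the top, walls 4.
- caddy_bar (a point): Point on the caddy (same axes): middle of the underside of its handle bar, at caddy x -4, y 0, z 126 mm. The bar is the flat top strip of the plate: z 126..140 (14 high), 8 thick (x -8..0), 100 long; below it the hand-hole, y +-35, z 80..126. Hung by the bar, the caddy leans about 0.2 rad, its bottom towards the post.
- caddy_foot (a point): Point on the caddy (same axes): centre of its flat bottom, at caddy x -31.5, y 0, z 0 mm; it stands stably on this bottom
- carton: Closed plain cardboard carton, loose, 180 (x) x 100 (y) x 90 mm high, 0.4 to 0.85 kg, slides on the bench; starts partly under the hook, where a hung caddy would hit it, its long side about along the stand's x. Origin: centre of its underside.
- outline: Rectangle of white tape flat on the bench, the carton's place: inside 222 (x) x 142 mm (y), tape 14 wide, no thickness to feel. To the left or to the right of the stand, with its long side about parallel to the carton's. Origin: its centre, on the bench.
- mat: Black rubber bench mat, 190 x 190 x 3 mm, fixed, on the other side of the stand from the outline. Origin: centre of its underside, top at z = 3 mm.
- stand: Fixed hook stand. Origin on the bench at the centre of its square post (24 x 24, 212 mm tall); base plate x -25..55, y +-80, 8 high. A round steel hook, 8 mm dia, leaves the post's -x face (towards the robot) at z 180, runs level along -x and turns up at x -68..-71; tip top at z 202, outermost x -75. Room for the bar on the hook: x -64..-12 mm.
- hook_seat (a point): middle of the top of the hook's level part: stand x -40, y 0, z 184 mm (same axes as the stand); the underside of the caddy's bar rests at this height when hung
- can_a: Bystander: spray can, 52 dia x 165 tall mm; origin at the centre of its underside
- can_b: Bystander: second spray can, 52 dia x 165 tall mm; origin at the centre of its underside
- tape: Bystander: black roll of tape lying flat, 90 dia x 45 high mm; origin at the centre of its underside
- jar: Bystander: plastic jar, 70 dia x 80 tall mm; origin at the centre of its underside
- disc: Bystander: steel brake disc lying flat, 150 dia x 30 high mm; origin at the centre of its underside
- bin: Bystander: low open bin, 100 (x) x 140 (y) x 60 high mm; origin at the centre of its underside
Not all that is in view belongs to the job. Of the things that look like the caddy, the largest one is meant.

How it is judged:
On the way, in this order (a step that is already met when the one before it is completed fails the run):
1. the caddy stands upright on the mat, let go (angle between caddy's own z axis and vertical below 0.1 rad and height (world z) of caddy below 0.012 m and horizontal distance between caddy_foot and mat below 0.07 m and contact force between the fingers and caddy below 0.05 N and linear speed of caddy below 0.03 m/s), for 0.2 s.
2. the carton lies inside the tape outline while the caddy still stands on the mat (x of carton in the frame of outline between -0.027 and 0.027 m and y of carton in the frame of outline between -0.027 and 0.027 m and angle between the x axis of carton and the x axis of outline, either way round below 0.22 rad and angle between each of carton, caddy's own z axis and vertical below 0.1 rad and height (world z) of caddy below 0.012 m and horizontal distance between caddy_foot and mat below 0.07 m and linear speed of carton below 0.02 m/s), for 0.2 s.
At the end, for the whole second after the job is handed in: The caddy hangs still and released by its bar on the hook (bar underside between post and tip, 174 to 200 mm up, lean under 0.5 rad, clear of the bench); the carton is within 27 mm of the outline centre along each axis and under 0.22 rad from square (x of caddy_bar in the frame of stand between -0.069 and -0.008 m and y of caddy_bar in the frame of stand between -0.035 and 0.035 m and z of caddy_bar in the frame of stand between 0.174 and 0.2 m and angle between caddy's own z axis and vertical below 0.5 rad and height (world z) of caddy above 0.03 m and contact force between caddy and stand above 0.5 N and linear speed of caddy below 0.05 m/s and x of carton in the frame of outline between -0.027 and 0.027 m and y of carton in the frame of outline between -0.027 and 0.027 m and angle between the x axis of carton and the x axis of outline, either way round below 0.22 rad and angle between carton's own z axis and vertical below 0.1 rad and contact force between the fingers and caddy below 0.05 N); the robot touches nothing.
It fails at once if a bystander is moved by more than 30 mm (distance of any of can_a, can_b, tape, jar, disc, bin from where it was at the start of the episode above 0.03 m).
It fails at once if the carton is tipped over (angle between carton's own z axis and vertical above 0.5 rad).
It also fails if it takes over 72 s, if anything falls off the work surface, if the arm or the gripper's body presses on something with over 40 N, if the wrist force passes 120 N, or if a joint passes its speed limit or range.

## Working session

There is one attempt and no reset: what is moved stays moved. The work goes in short steps, Python scripts to look and compute and a shell command to move; the robot and the scene stay as the last step left them, time stands still between calls to the robot, and variables do not carry over. Pictures are saved under pics/ and viewed, at most 10 in all, crops included, and the job is handed in when it is done.

```bash
mkdir -p pics; ls; cat > h.py <<'E'
from bench import r
import numpy as np, cv2
from scipy.spatial.transform import Rotation as R
def cam(n):
    c=r.camera(n); c['K']=np.array(c['camera_matrix']); a=np.array(c['attitude'])
    c['R']=a if a.shape==(3,3) else R.from_quat(a).as_matrix(); c['t']=np.array(c['xyz']); return c
def ray(c,uv,z):
    uv=np.atleast_2d(uv).astype(float)
    d=(c['R']@np.linalg.inv(c['K'])@np.c_[uv,np.ones(len(uv))].T).T
    return c['t']+d*((z-c['t'][2])/d[:,2])[:,None]
def proj(c,p):
    q=(c['K']@c['R'].T@(np.atleast_2d(p)-c['t']).T).T; return q[:,:2]/q[:,2:]
E
python3 - <<'E'
from h import *
print(r.read_state())
for n in('top','side'):
    c=cam(n); print(n,c['K'].tolist(),c['t'],c['R'].tolist())
    cv2.imwrite(f'pics/{n}0.png',c['img'][:,:,::-1])
    for t in('caddy','carton','outline','mat','stand','can_a','tape','jar','disc','bin'):
        for o in r.outline_of(t,n)[:3]:
            m=o['mask'].astype(np.uint8)
            (x,y),s,a=cv2.minAreaRect(cv2.findNonZero(m))
            print(t,round(o['score'],2),np.round(o['bbox']),'rect',np.round([x,y,*s,a],1), np.round(ray(c,[x,y],0)[0],3))
E
```

```text
pics
{'time': 0.0, 'joint_positions': array([-1.34260717,  0.33288229, -0.06469984,  1.46095218,  0.02164917,
        1.34991184, -0.08850526]), 'joint_vel': array([ 1.64548587e-03, -3.97849394e-04,  7.60152527e-05, -6.21439032e-04,
        9.01778276e-04, -1.89809074e-03, -4.08625220e-04]), 'joint_torque': array([-3.84330478e-04, -6.23269629e+01,  2.41437438e-02, -3.89906394e+01,
       -6.14809804e-02,  3.97624075e-02,  1.40548309e-04]), 'ee_pos': array([0.15503257, 0.60507389, 0.23274226]), 'eef_rot': array([ 1.25052982e-01,  9.92149798e-01, -7.27716151e-04, -3.31118148e-05]), 'ft_force': array([-0.09452914, -0.20921634, -0.22633884]), 'torque': array([ 0.08015936,  0.04198307, -0.00935   ]), 'grip_force': 0.0, 'width': 0.08693535622579443}
top [[459.62904333222036, 0.0, 253.63436929798348], [0.0, 459.62904333222036, 187.3072559305298], [0.0, 0.0, 1.0]] [0.41003793 0.00204214 1.54319556] [[-0.026343897877662153, -0.9985734339607805, 0.046444547929614693], [-0.9996508071550633, 0.0264113520456933, 0.0008391885062283833], [-0.0020646546543770204, -0.04640622232948317, -0.99892051722
[... 2205 characters left out ...]
 186.  58.  43.] rect [226.1 185.9  31.6  52.2  71.6] [0.468 0.244 0.   ]
stand 0.55 [295. 205.  32.  63.] rect [289.5 206.2  61.6  28.1  73.9] [ 0.651  0.038 -0.   ]
can_a 0.67 [328. 224.  21.  45.] rect [325.  224.   16.4  44.7  10.3] [ 0.727 -0.094  0.   ]
can_a 0.5 [291. 178.  17.  37.] rect [291.2 177.1  13.4  36.4   2.1] [0.735 0.189 0.   ]
tape 0.81 [194. 151.  24.  16.] rect [194. 150.  18.  22.  90.] [0.416 0.537 0.   ]
jar 0.81 [281. 156.  15.  21.] rect [279.5 156.   24.   15.   90. ] [ 0.753  0.34  -0.   ]
disc 0.55 [278. 156.  14.  23.] rect [279.5 156.5  23.   15.   90. ] [0.752 0.336 0.   ]
bin 0.84 [331. 199.  44.  40.] rect [330.2 197.8  45.   29.7  47.3] [0.817 0.017 0.   ]
```

```bash
python3 - <<'E'
import cv2,numpy as np
t=cv2.imread('pics/top0.png');s=cv2.imread('pics/side0.png')
a=cv2.resize(t[90:240,150:410],None,fx=3,fy=3,interpolation=2)
cv2.imwrite('pics/topc.png',a)
cv2.imwrite('pics/sidec.png',cv2.resize(s[130:360,180:420],None,fx=2.6,fy=2.6,interpolation=2))
E
```

```text
(no output)
```

View pics/topc.png

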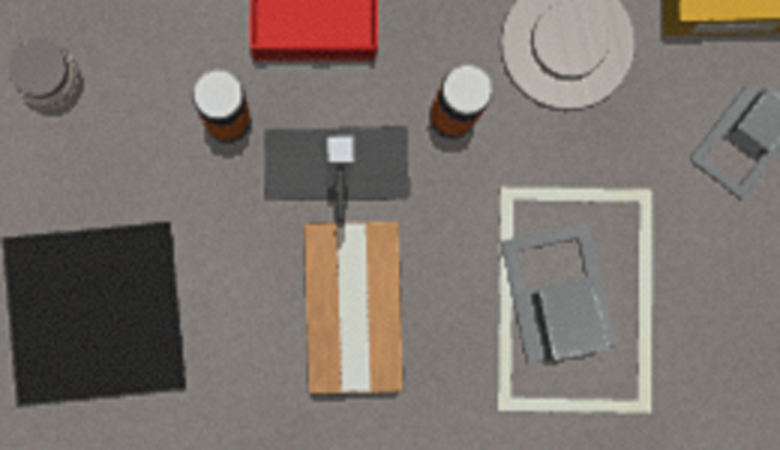

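View pics/sidec.png

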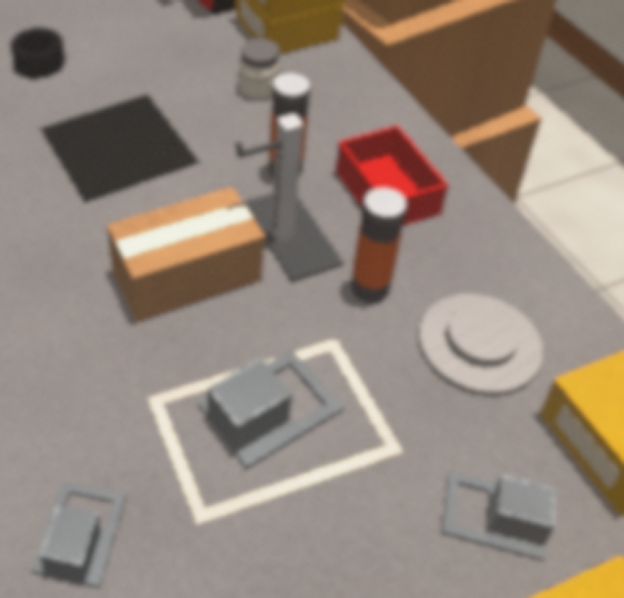

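The top view shows the caddy lying in the outline: plate corners in the crop at (503,240), (588,226), (528,362), handle towards +x. The carton is at about (355,308), the post top at (340,149) and the mat at (95,313). The other two grey caddies are smaller look-alikes. The plan is to grip the box across its sides, pivot the caddy upright on the mat, and push the carton with the open fingers.

```bash
python3 - <<'E'
from h import *
c=cam('top')
g=lambda p,z: ray(c,np.array(p)/3+[150-1/3,90-1/3],z)
def sh(n,p,z):
    w=g(p,z)[:,:2]; d=np.diff(np.r_[w,w[:1]],axis=0)
    print(n,np.round(w,3).tolist(),'mean',np.round(w.mean(0),3),'len',np.round(np.hypot(*d.T),3),'ang',np.round(np.degrees(np.arctan2(d[:,1],d[:,0])),1))
sh('plate HL,HR,BL',[(503,240),(588,226),(528,362)],.008)
sh('box front',[(540,290),(597,277),(611,347),(556,360)],.063)
sh('carton',[(305,223),(399,223),(402,392),(308,392)],.09)
sh('outline outer',[(499,187),(652,189),(652,412),(499,411)],0)
sh('mat',[(3,238),(170,223),(185,388),(18,405)],.003)
sh('base',[(265,129),(408,126),(410,199),(265,199)],.008)
sh('post',[(328,137),(353,137),(354,161),(329,161)],.212)
sh('hook tip',[(338,242),(340,170)],.19)
E
```

```text
plate HL,HR,BL [[0.535, -0.211], [0.548, -0.307], [0.398, -0.235]] mean [ 0.494 -0.251] len [0.096 0.166 0.139] ang [-82.1 154.3   9.7]
box front [[0.476, -0.242], [0.488, -0.303], [0.412, -0.316], [0.4, -0.256]] mean [ 0.444 -0.279] len [0.063 0.077 0.061 0.077] ang [ -78.7 -170.8  101.8   10.9]
carton [[0.552, 0.009], [0.549, -0.091], [0.371, -0.089], [0.373, 0.01]] mean [ 0.461 -0.04 ] len [0.099 0.178 0.099 0.178] ang [-91.5 179.3  88.5  -0.5]
outline outer [[0.595, -0.21], [0.589, -0.382], [0.339, -0.372], [0.344, -0.202]] mean [ 0.467 -0.292] len [0.172 0.25  0.171 0.251] ang [-92.3 177.8  88.1  -1.9]
mat [[0.552, 0.348], [0.564, 0.16], [0.379, 0.148], [0.365, 0.334]] mean [0.465 0.247] len [0.188 0.185 0.187 0.188] ang [ -86.4 -176.1   94.3    4.2]
base [[0.667, 0.051], [0.666, -0.109], [0.584, -0.109], [0.588, 0.053]] mean [ 0.626 -0.029] len [0.16  0.082 0.162 0.079] ang [-90.3 179.9  88.5  -1.4]
post [[0.623, -0.016], [0.622, -0.041], [0.599, -0.041], [0.6, -0.017]] mean [ 0.611 -0.029] len [0.024 0.023 0.024 0.023] ang [ -91.5 -179.2   88.5    0.8]
hook tip [[0.522, -0.024], [0.594, -0.028]] mean [ 0.558 -0.026] len [0.071 0.071] ang [ -3.1 176.9]
```

```bash
cat >> h.py <<'E'
def go(target,yaw_y=None):
    "shift in tool axes to target TCP, turn to bring tool y to yaw_y (deg, mod 360)"
    s=r.read_state(); M=R.from_quat(s['eef_rot']).as_matrix()
    d=M.T@(np.array(target)-s['ee_pos']); y=np.degrees(np.arctan2(M[1,1],M[0,1]))
    print('t',round(s['time'],2),'tcp',np.round(s['ee_pos'],4),'yawY',round(y,2),'w',round(s['width'],4),'F',np.round(s['ft_force'],1),'q7',round(s['joint_positions'][6],2))
    print('shift',np.round(d,4),'turn',None if yaw_y is None else round(np.radians((y-yaw_y+180)%360-180),4))
E
P="python3 -m pendant"
$P '[[-0.037,-0.017,-0.008,0],[-0.037,-0.017,-0.008,0],[-0.037,-0.017,-0.008,0],[-0.037,-0.017,-0.008,0],[-0.037,-0.017,-0.008,0],[-0.037,-0.017,-0.008,0],[-0.037,-0.017,-0.008,0],[-0.037,-0.017,-0.008,0]]' 1
$P '[[-0.037,-0.017,0,0],[-0.037,-0.017,0,0],[-0.01,-0.038,0,0],[-0.01,-0.038,0,0],[-0.01,-0.038,0,0],[-0.01,-0.038,0,0],[-0.01,-0.038,0,0],[-0.01,-0.038,0,0]]'
$P '[[-0.01,-0.038,0,0],[-0.01,-0.038,0,0],[-0.01,-0.038,0,0],[-0.01,-0.038,0,0],[-0.01,-0.038,0,0],[-0.01,-0.038,0,0],[-0.01,-0.038,0,0],[-0.01,-0.038,0,0]]'
$P '[[-0.01,-0.038,0,0],[-0.01,-0.038,0,0],[0,0,0,0.12],[0,0,0,0.12],[0,0,0,0.12],[0,0,0,0.12],[0,0,0,0.12],[0,0,0,0.12]]'
$P '[[0,0,0,0.12],[0,0,0,0.12],[0,0,0,0.12],[0,0,0,0.12],[0,0,0,0.12],[0,0,0,0.12],[0,0,0,0.12],[0,0,0,0.12]]'
$P '[[0,0,0,0.12],[0,0,0,0.12],[0,0,0,0.12],[0,0,0,0.12],[0,0,0,0.12],[0,0,0,0.12],[0,0,0,0.12],[0,0,0,0]]'
python3 -c "
from h import *
go([.472,-.274,.10],-79.8)"
```

```text
time: 1.82
ee_pos: [0.4094, 0.3987, 0.2983]
eef_rot: [0.125, 0.992, 0.0, 0.0]
ft_force: [0.6, 1.7, -1.4]
width: 0.0868
grip_force: 0.0
time: 2.48
ee_pos: [0.4725, 0.1113, 0.2977]
eef_rot: [0.125, 0.992, 0.0, 0.0]
ft_force: [0.6, -0.6, -0.3]
width: 0.0873
grip_force: 0.0
time: 3.15
ee_pos: [0.4745, -0.2031, 0.298]
eef_rot: [0.125, 0.992, 0.0, 0.001]
ft_force: [0.7, -1.0, -0.5]
width: 0.0868
grip_force: 0.0
time: 3.82
ee_pos: [0.4754, -0.2797, 0.2976]
eef_rot: [0.469, 0.883, 0.0, 0.0]
ft_force: [-0.7, 0.0, -0.1]
width: 0.0873
grip_force: 0.0
time: 4.48
ee_pos: [0.4755, -0.2797, 0.2976]
eef_rot: [0.824, 0.567, 0.0, -0.0]
ft_force: [-0.1, 0.4, 0.4]
width: 0.087
grip_force: 0.0
time: 5.15
ee_pos: [0.4755, -0.2796, 0.2975]
eef_rot: [0.983, 0.182, 0.0, -0.0]
ft_force: [0.7, -0.3, 0.3]
width: 0.0872
grip_force: 0.0
t 5.15 tcp [ 0.4755 -0.2796  0.2975] yawY -69.07 w 0.0872 F [ 0.7 -0.3  0.3] q7 -0.57
shift [-0.0013 -0.0065  0.1975] turn 0.1872
```

```bash
P="python3 -m pendant"
$P '[[0,0,0,0.0936],[0,0,0,0.0936],[-0.0025,-0.006,0.04,0],[0,0,0.04,0],[0,0,0.04,0],[0,0,0.04,0],[0,0,0.04,0],[0,0,0.03,0]]'
$P '[[0,0,0.02,0],[0,0,0.0035,0],[0,0,0,0],[0,0,0,0]]' >/dev/null
$P '[[0,0,0,0],[0,0,0,0],[0,0,0,0],[0,0,0,0],[0,0,0,0],[0,0,0,0],[0,0,0,0],[0,0,0,0]]' 0 15
$P '[[0,0,-0.02,0],[0,0,-0.02,0],[0,0,-0.02,0],[0,0,-0.02,0],[0,0,-0.02,0],[0,0,-0.02,0],[0,0,0,0],[0,0,0,0]]'
python3 -c "
from h import *
go([.472,-.274,.10],-79.8)
c=cam('side');cv2.imwrite('pics/g1.png',cv2.resize(c['img'][170:370,180:420,::-1],None,fx=2.5,fy=2.5))"
```

```text
time: 5.82
ee_pos: [0.4708, -0.2735, 0.0644]
eef_rot: [0.996, 0.094, -0.001, -0.001]
ft_force: [0.6, 0.5, 0.3]
width: 0.0868
grip_force: 0.0
time: 6.82
ee_pos: [0.4721, -0.2738, 0.0443]
eef_rot: [0.996, 0.092, 0.0, -0.0]
ft_force: [-1.2, 3.0, 5.9]
width: 0.0596
grip_force: 15.0
time: 7.48
ee_pos: [0.4721, -0.2743, 0.164]
eef_rot: [0.996, 0.092, 0.001, -0.0]
ft_force: [0.7, 1.1, -4.7]
width: 0.06
grip_force: 15.0
t 7.48 tcp [ 0.4721 -0.2743  0.164 ] yawY -79.47 w 0.06 F [ 0.7  1.1 -4.7] q7 -0.66
shift [-0.0002 -0.0003  0.064 ] turn 0.0058
```

View pics/g1.png

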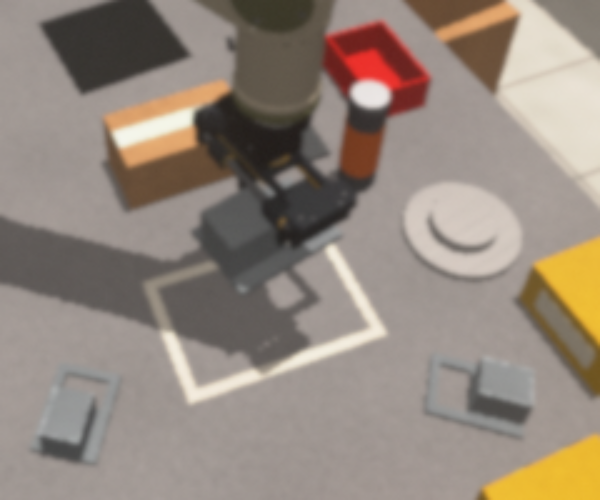

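```bash
P="python3 -m pendant"
$P '[[-0.02,0,-0.02,0.095],[-0.02,0,-0.02,0.095],[0,-0.037,0,0],[0,-0.037,0,0],[0,-0.037,0,0],[0,-0.037,0,0],[0,-0.037,0,0],[0,-0.037,0,0]]' >/dev/null
$P '[[0,-0.037,0,0],[0,-0.037,0,0],[0,-0.037,0,0],[0,-0.037,0,0],[0,-0.037,0,0],[0,-0.037,0,0],[0,-0.037,0,0],[0,-0.037,0,0]]' >/dev/null
$P '[[0.03,0,0.03,0],[0.03,0,0.03,0],[0,0,0.03,0],[0,0,0,0],[0,0,0,0],[0,0,0,0]]' 0 7
python3 -c "
from h import *
go([.49,.247,.10],-90)
c=cam('side');cv2.imwrite('pics/g2.png',cv2.resize(c['img'][110:270,150:350,::-1],None,fx=3,fy=3))"
```

```text
time: 9.37
ee_pos: [0.4945, 0.2288, 0.1162]
eef_rot: [1.0, -0.004, -0.0, 0.0]
ft_force: [0.5, -0.8, -2.8]
width: 0.0597
grip_force: 7.0
t 9.37 tcp [0.4945 0.2288 0.1162] yawY -90.41 w 0.0597 F [ 0.5 -0.8 -2.8] q7 -1.92
shift [-0.0046 -0.0182  0.0162] turn -0.0071
```

View pics/g2.png

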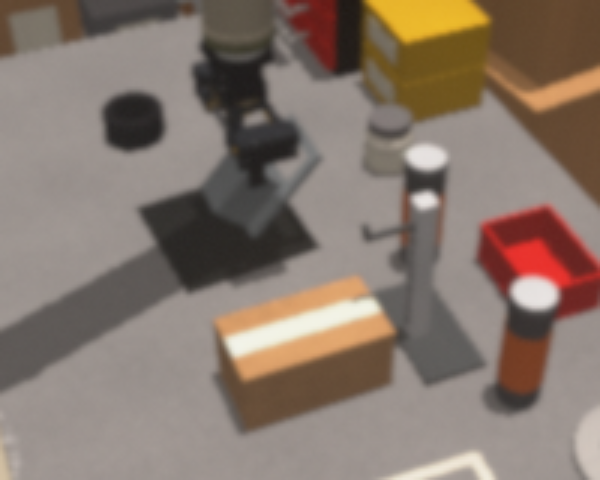

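```bash
P="python3 -m pendant"
$P '[[0.016,-0.009,0.014,0],[0.016,-0.009,0.01,0],[0,0,0,0],[0,0,0.006,0],[0,0,0,0]]'
$P '[[0,0,0.004,0],[0,0,0,0]]'
$P '[[0,0,0.004,0],[0,0,0,0]]'
```

```text
time: 9.83
ee_pos: [0.5274, 0.2474, 0.0869]
eef_rot: [1.0, -0.003, 0.001, -0.001]
ft_force: [-0.1, -0.2, -2.3]
width: 0.0598
grip_force: 7.0
time: 10.0
ee_pos: [0.528, 0.2474, 0.0837]
eef_rot: [1.0, -0.003, 0.002, -0.002]
ft_force: [2.7, 1.4, 2.6]
width: 0.0601
grip_force: 7.0
time: 10.17
ee_pos: [0.5283, 0.2474, 0.0799]
eef_rot: [1.0, -0.003, 0.002, -0.002]
ft_force: [2.5, 2.9, 4.3]
width: 0.06
grip_force: 7.0
```

```bash
P="python3 -m pendant"
$P '[[-0.01,0,0,0],[-0.01,0,0,0],[-0.01,0,0,0],[-0.01,0,0.001,0],[0,0,0,0]]'
$P '[[-0.01,0,0.0025,0],[-0.01,0,0.004,0],[0,0,0,0]]'
python3 -c "
from h import *
go([.45,.247,.10],-90)
c=cam('side');cv2.imwrite('pics/g3.png',cv2.resize(c['img'][130:250,170:320,::-1],None,fx=4,fy=4))"
```

```text
time: 10.58
ee_pos: [0.4842, 0.2469, 0.0766]
eef_rot: [1.0, -0.003, -0.001, 0.0]
ft_force: [-2.8, -2.1, 4.9]
width: 0.0598
grip_force: 7.0
time: 10.83
ee_pos: [0.4645, 0.2469, 0.0691]
eef_rot: [1.0, -0.003, -0.001, 0.0]
ft_force: [-1.3, -0.1, -1.8]
width: 0.06
grip_force: 7.0
t 10.83 tcp [0.4645 0.2469 0.0691] yawY -90.35 w 0.06 F [-1.3 -0.1 -1.8] q7 -1.95
shift [-0.0145  0.     -0.0308] turn -0.0062
```

View pics/g3.png

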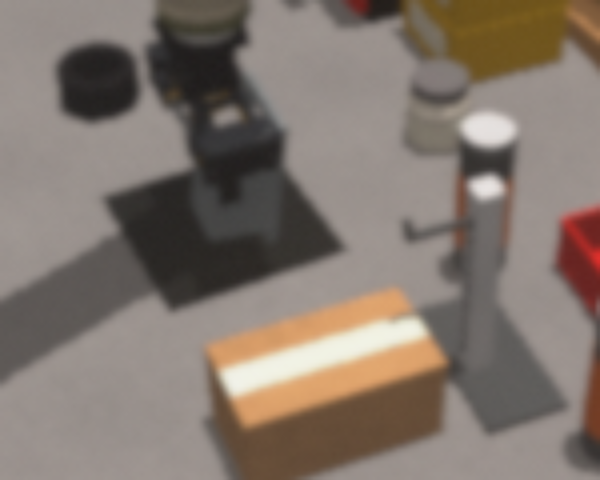

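```bash
P="python3 -m pendant"
$P '[[-0.007,0,0.003,0],[0,0,0.002,0],[0,0,0,0]]'
$P '[[-0.004,0,0.004,0],[0,0,0.002,0],[0,0,0,0]]'
python3 -c "
from h import *
go([.45,.247,.10],-90)
c=cam('side');cv2.imwrite('pics/g4.png',cv2.resize(c['img'][140:230,190:300,::-1],None,fx=5,fy=5))"
```

```text
time: 11.13
ee_pos: [0.459, 0.2471, 0.0648]
eef_rot: [1.0, -0.003, -0.001, 0.0]
ft_force: [-1.3, 0.4, -2.0]
width: 0.0598
grip_force: 7.0
time: 11.38
ee_pos: [0.4566, 0.2472, 0.0593]
eef_rot: [1.0, -0.004, 0.001, -0.0]
ft_force: [1.0, 1.5, 2.2]
width: 0.0597
grip_force: 7.0
t 11.38 tcp [0.4566 0.2472 0.0593] yawY -90.42 w 0.0597 F [1.  1.5 2.2] q7 -1.96
shift [-0.0065  0.0003 -0.0407] turn -0.0073
```

View pics/g4.png

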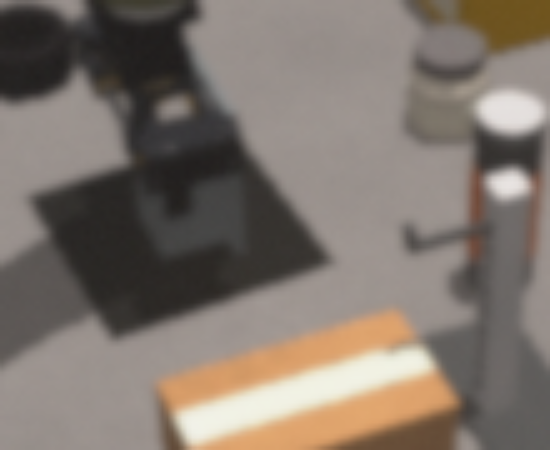

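```bash
P="python3 -m pendant"
$P '[[0,0,0,0],[0,0,0,0],[0,0,0,0],[0,0,0,0],[0,0,0,0],[0,0,0,0]]' 0.9
$P '[[-0.003,0,-0.02,0],[-0.003,0,-0.03,0],[0,0,-0.04,0],[0,0,-0.04,0],[0,0,-0.04,0],[0,0,0,0],[0,0,0,0]]'
python3 -c "
from h import *
go([.45,.05,.22],-90)
c=cam('side');cv2.imwrite('pics/g5.png',cv2.resize(c['img'][120:240,170:320,::-1],None,fx=4,fy=4))"
```

```text
time: 11.93
ee_pos: [0.4558, 0.2471, 0.0592]
eef_rot: [1.0, -0.003, -0.0, 0.0]
ft_force: [0.4, 0.2, 0.0]
width: 0.0778
grip_force: 0.0
time: 12.52
ee_pos: [0.4509, 0.2479, 0.2314]
eef_rot: [1.0, -0.003, 0.001, -0.002]
ft_force: [-0.9, -0.2, -2.1]
width: 0.0783
grip_force: 0.0
t 12.52 tcp [0.4509 0.2479 0.2314] yawY -90.39 w 0.0783 F [-0.9 -0.2 -2.1] q7 -2.11
shift [0.0005 0.1979 0.0107] turn -0.0068
```

View pics/g5.png

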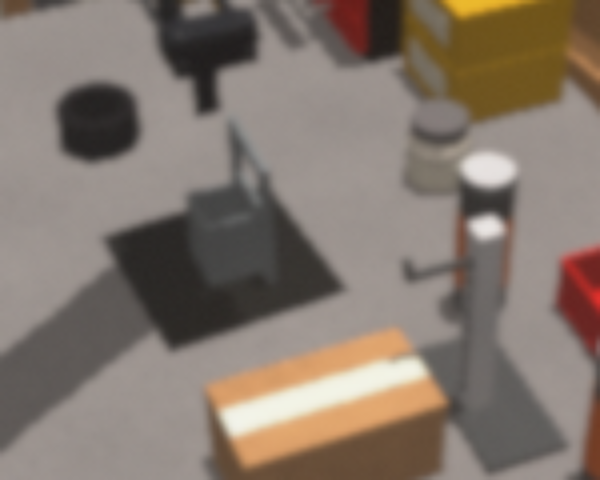

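```bash
P="python3 -m pendant"
$P '[[0,0,0,-0.1213],[0,0,0,-0.1213],[0,0,0,-0.1213],[0,0,0,-0.1213],[0,0,0,-0.1213],[0,0,0,-0.1213],[0,0,0,-0.1213],[0,0,0,-0.1213]]' 1 >/dev/null
$P '[[0,0,0,-0.1213],[0,0,0,-0.1213],[0,0,0,-0.1213],[0,0,0,-0.1213],[0,0,0,-0.1213],[-0.04,-0.012,0,0],[-0.04,-0.012,0,0],[-0.04,0,0,0]]' >/dev/null
$P '[[-0.04,0,0,0],[-0.04,0,0,0],[0,0,0,0],[0,0,0,0]]'
python3 -c "
from h import *
go([.428,.048,.042],0)
c=cam('top')
for n in ('carton','outline'):
  for o in r.outline_of(n,'top')[:1]: print(n,o['score'],np.round(o['bbox']))"
```

```text
time: 14.23
ee_pos: [0.4251, 0.0456, 0.2282]
eef_rot: [0.709, 0.705, -0.001, -0.001]
ft_force: [0.1, 0.7, 0.3]
width: 0.087
grip_force: 0.0
t 14.23 tcp [0.4251 0.0456 0.2282] yawY -0.26 w 0.087 F [0.1 0.7 0.3] q7 -0.34
shift [0.0024 0.0033 0.1861] turn -0.0046
carton 0.57 [269. 191.  33.  53.]
outline 0.34 [185. 196.  57.  60.]
```

```bash
P="python3 -m pendant"
$P '[[0.003,0.003,0.04,-0.005],[0,0,0.04,0],[0,0,0.04,0],[0,0,0.04,0],[0,0,0.026,0],[0,0,0,0]]'
$P '[[-0.01,0,0,0],[-0.01,0,0,0],[-0.01,0,0,0],[-0.01,0,0,0],[-0.01,0,0,0]]'
$P '[[-0.012,0,0,0],[-0.012,0,0,0],[-0.012,0,0,0],[-0.012,0,0,0],[-0.012,0,0,0],[-0.01,0,0,0],[-0.008,0,0,0],[-0.005,0,0,0]]'
python3 -c "
from h import *
go([.428,-.082,.042],0)
c=cam('top')
cv2.imwrite('pics/c1.png',cv2.resize(c['img'][130:250,210:400,::-1],None,fx=4,fy=4,interpolation=2))"
```

```text
time: 14.88
ee_pos: [0.425, 0.0499, 0.0385]
eef_rot: [0.705, 0.709, -0.005, -0.001]
ft_force: [-0.7, -0.6, 0.1]
width: 0.0872
grip_force: 0.0
time: 15.3
ee_pos: [0.4303, 0.0005, 0.0448]
eef_rot: [0.705, 0.709, 0.002, 0.0]
ft_force: [-0.1, 6.3, 4.1]
width: 0.0872
grip_force: 2.9
time: 15.97
ee_pos: [0.4301, -0.0833, 0.0443]
eef_rot: [0.706, 0.708, 0.001, 0.0]
ft_force: [0.4, 6.1, 3.6]
width: 0.0868
grip_force: 2.7
t 15.97 tcp [ 0.4301 -0.0833  0.0443] yawY 0.2 w 0.0868 F [0.4 6.1 3.6] q7 0.28
shift [ 0.0013 -0.0021  0.0023] turn 0.0035
```

View pics/c1.png

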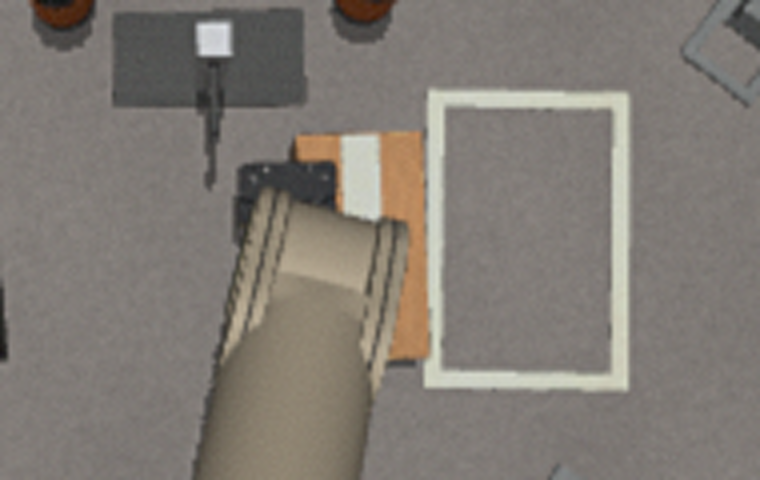

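```bash
P="python3 -m pendant"
python3 -c "
from h import *
c=cam('top')
w=ray(c,np.array([(295,132),(421,131),(430,358)])/4+[209.6,129.6],.09)[:,:2]
print(w,w[[0,2]].mean(0),np.degrees(np.arctan2(*(w[1]-w[2])[::-1])))"
$P '[[0.01,0,0,0],[0.01,0.015,0,0],[0,0.02,0,0.035],[0,0,0,0]]'
```

```text
[[ 0.55355444 -0.09304689]
 [ 0.55169721 -0.19294665]
 [ 0.37196203 -0.19419685]] [ 0.46275823 -0.14362187] 0.3985302643795436
time: 16.4
ee_pos: [0.4671, -0.0617, 0.0437]
eef_rot: [0.718, 0.696, 0.0, 0.001]
ft_force: [-0.2, -0.8, 0.3]
width: 0.0875
grip_force: 0.0
```

```bash
P="python3 -m pendant"
$P '[[-0.012,0,0,0],[-0.012,0.0007,0,0],[-0.012,0.0007,0,0],[-0.012,0.0007,0,0],[-0.012,0.0007,0,0],[-0.012,0.0007,0,0],[-0.012,0.0007,0,0],[-0.012,0.0007,0,0]]'
$P '[[-0.012,0.0007,0,0],[-0.012,0.0007,0,0],[-0.012,0.0007,0,0],[-0.012,0.0007,0,0],[-0.01,0,0,0],[-0.008,0,0,0],[-0.005,0,0,0],[-0.003,0,0,0]]'
$P '[[0,0,0,0],[0.012,0,0,0],[0.03,0,0,0],[0.03,0,-0.02,0],[0,0,-0.04,0],[0,0,-0.04,0],[0,0,-0.04,0],[-0.0,-0.04,-0.04,0]]'
python3 -c "
from h import *
go([.45,-.16,.24],0)
c=cam('top')
cv2.imwrite('pics/c2.png',cv2.resize(c['img'][130:250,150:400,::-1],None,fx=3,fy=3,interpolation=2))
for o in r.outline_of('carton','top')[:2]: print(o['score'],np.round(o['bbox']))"
```

```text
time: 17.07
ee_pos: [0.4655, -0.1585, 0.0432]
eef_rot: [0.718, 0.696, -0.0, -0.001]
ft_force: [0.5, 3.9, 0.8]
width: 0.0873
grip_force: 1.9
time: 17.73
ee_pos: [0.4663, -0.233, 0.0432]
eef_rot: [0.718, 0.696, -0.0, -0.0]
ft_force: [-2.4, 5.9, 2.9]
width: 0.0871
grip_force: 2.6
time: 18.4
ee_pos: [0.4513, -0.1594, 0.2088]
eef_rot: [0.717, 0.697, 0.001, 0.002]
ft_force: [-0.5, 0.9, 1.5]
width: 0.0873
grip_force: 0.0
t 18.4 tcp [ 0.4513 -0.1594  0.2088] yawY -1.68 w 0.0873 F [-0.5  0.9  1.5] q7 0.21
shift [-0.0007 -0.0011 -0.0312] turn -0.0294
0.64 [346. 190.  34.  55.]
```

View pics/c2.png

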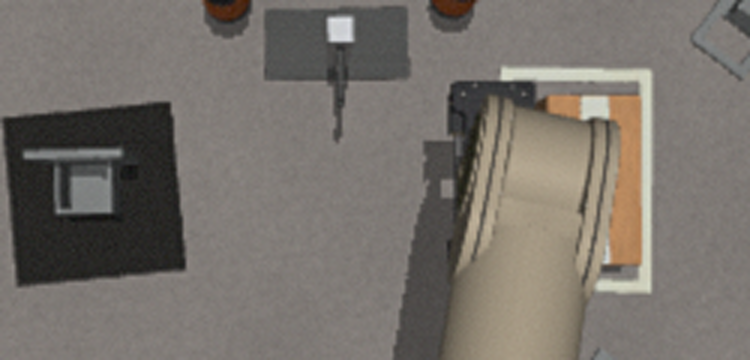

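```bash
python3 -c "
from h import *
c=cam('top')
f=lambda p,z: ray(c,np.array(p)/3+[149.67,129.67],z)[:,:2]
w=f([(641,97),(641,265),(546,97)],.09);print('carton -y edge',w.round(3).tolist(),'ctr',w[:2].mean(0)+[0,.05])
w=f([(24,149),(122,148),(24,159),(122,158)],.143);print('bar',w.round(4).tolist(),w.mean(0))
w=f([(55,213),(114,212)],.078);print('box front',w.round(4).tolist(),w.mean(0))
w=f([(328,17),(353,17),(354,41),(329,41)],.212);print('post',w.mean(0))
w=f([(337,140),(340,60)],.190);print('hook',w)
go([.45,.2,.25],0)
"
```

```text
carton -y edge [[0.549, -0.347], [0.372, -0.34], [0.551, -0.246]] ctr [ 0.46014795 -0.29335261]
bar [[0.5072, 0.2955], [0.5056, 0.1957], [0.497, 0.2957], [0.4954, 0.1959]] [0.50133539 0.24570884]
box front [[0.4427, 0.2773], [0.4422, 0.2146]] [0.44245034 0.24594688]
post [ 0.61104706 -0.02878146]
hook [[ 0.50469333 -0.02235826]
 [ 0.58364957 -0.02746517]]
t 18.55 tcp [ 0.4487 -0.1588  0.2068] yawY -1.71 w 0.087 F [-0.1  0.7 -0.9] q7 0.21
shift [ 0.3589 -0.0091 -0.0411] turn -0.0298
```

```bash
P="python3 -m pendant"
$P '[[0,0,-0.035,0],[0,0,-0.03,0],[0.0373,0,0,0],[0.0373,0,0,0],[0.0373,0,0,0],[0.0373,0,0,0],[0.0373,0,0,0],[0.0373,0,0,0]]' 0.45 >/dev/null
$P '[[0.0373,0.02,0,0],[0.0373,0.02,0,0],[0.0373,0,0,0],[0.0373,0,0,0],[0,0,0,0],[0,0,0,0]]'
python3 -c "
from h import *
go([.501,.214,.132],-.9)"
```

```text
time: 19.72
ee_pos: [0.4979, 0.2139, 0.2669]
eef_rot: [0.716, 0.698, -0.003, -0.001]
ft_force: [1.0, -0.5, -0.4]
width: 0.0392
grip_force: 0.0
t 19.72 tcp [0.4979 0.2139 0.2669] yawY -1.47 w 0.0392 F [ 1.  -0.5 -0.4] q7 -0.44
shift [0.0006 0.0037 0.1348] turn -0.0099
```

```bash
P="python3 -m pendant"
$P '[[0.0005,0.0035,0.035,-0.01],[0,0,0.035,0],[0,0,0.03,0],[0,0,0.02,0],[0,0,0.0148,0],[0,0,0,0],[0,0,0,0]]'
$P '[[0,0,0,0],[0,0,0,0],[0,0,0,0],[0,0,0,0],[0,0,0,0],[0,0,0,0],[0,0,0,0],[0,0,0,0]]' 0 45
$P '[[0,0,-0.01,0],[0,0,-0.02,0],[0,0,-0.035,0],[0,0,-0.035,0],[0,0,-0.03,0],[0,0,0,0],[0,0,0,0]]'
python3 -c "
from h import *
go([.46,-.058,.232],-1.5)
c=cam('side');cv2.imwrite('pics/h1.png',cv2.resize(c['img'][80:250,170:340,::-1],None,fx=3.5,fy=3.5))"
```

```text
time: 20.3
ee_pos: [0.5017, 0.2105, 0.1343]
eef_rot: [0.715, 0.699, -0.001, -0.001]
ft_force: [0.7, 1.2, 0.1]
width: 0.0393
grip_force: 0.0
time: 20.97
ee_pos: [0.502, 0.2123, 0.1357]
eef_rot: [0.714, 0.7, 0.0, -0.001]
ft_force: [-1.1, 0.6, 3.9]
width: 0.0077
grip_force: 45.0
time: 21.55
ee_pos: [0.5028, 0.2121, 0.2669]
eef_rot: [0.714, 0.7, 0.001, -0.001]
ft_force: [0.1, 0.0, -5.1]
width: 0.0076
grip_force: 45.0
t 21.55 tcp [0.5028 0.2121 0.2669] yawY -1.16 w 0.0076 F [ 0.1  0.  -5.1] q7 -0.42
shift [-0.271  -0.0373  0.0341] turn 0.006
```

View pics/h1.png

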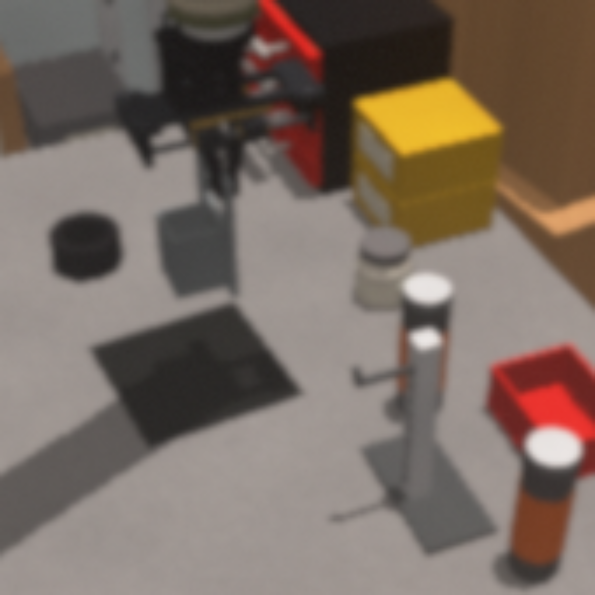

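```bash
P="python3 -m pendant"
$P '[[-0.025,-0.02,0,0],[-0.036,-0.017,0,0],[-0.036,0,0,0],[-0.036,0,0,0],[-0.036,0,0,0],[-0.036,0,0,0],[-0.036,0,0,0],[-0.02,0,0,0]]' >/dev/null
$P '[[-0.012,0,0.02,0],[0,0,0.02,0],[0,0,0.004,0],[0,0,0,0],[0,0,0,0]]'
python3 -c "
from h import *
go([.568,-.061,.223],-1.5)"
```

```text
time: 22.68
ee_pos: [0.4594, -0.0597, 0.2211]
eef_rot: [0.714, 0.7, -0.001, -0.001]
ft_force: [0.1, 0.6, -3.6]
width: 0.0077
grip_force: 45.0
t 22.68 tcp [ 0.4594 -0.0597  0.2211] yawY -1.1 w 0.0077 F [ 0.1  0.6 -3.6] q7 -0.04
shift [ 0.0007  0.1086 -0.0022] turn 0.007
```

```bash
P="python3 -m pendant"
$P '[[0.0007,0.018,-0.001,0],[0,0.018,-0.001,0],[0,0.018,0,0],[0,0.018,0,0],[0,0,0,0]]'
$P '[[0,0.018,0,0],[0,0.018,0,0],[0,0,0,0],[0,0,0,0]]'
$P '[[0,0,0.008,0],[0,0,0.008,0],[0,0,0.006,0],[0,0,0,0],[0,0,0,0]]'
python3 -c "
from h import *
go([.568,-.061,.1907],-1.5)"
```

```text
time: 23.1
ee_pos: [0.5347, -0.0591, 0.2235]
eef_rot: [0.713, 0.701, -0.0, 0.001]
ft_force: [-2.1, 1.2, -3.1]
width: 0.0076
grip_force: 45.0
time: 23.43
ee_pos: [0.5682, -0.061, 0.2232]
eef_rot: [0.714, 0.7, -0.001, -0.0]
ft_force: [-0.5, 0.5, -3.8]
width: 0.0077
grip_force: 45.0
time: 23.85
ee_pos: [0.5671, -0.0614, 0.2006]
eef_rot: [0.714, 0.7, -0.0, -0.001]
ft_force: [-0.7, 0.0, -3.5]
width: 0.0076
grip_force: 45.0
t 23.85 tcp [ 0.5671 -0.0614  0.2006] yawY -1.15 w 0.0076 F [-0.7  0.  -3.5] q7 0.23
shift [0.0004 0.0009 0.0099] turn 0.0062
```

```bash
P="python3 -m pendant"
$P '[[0,0,0.004,0],[0,0,0.003,0],[0,0,0,0]]'
$P '[[0,0,0.003,0],[0,0,0,0],[0,0,0,0]]'
$P '[[0,0,0.002,0],[0,0,0,0],[0,0,0,0]]'
```

```text
time: 24.1
ee_pos: [0.5673, -0.0615, 0.1935]
eef_rot: [0.714, 0.7, -0.0, -0.001]
ft_force: [-0.7, -0.4, -3.9]
width: 0.0077
grip_force: 45.0
time: 24.35
ee_pos: [0.5676, -0.0616, 0.1911]
eef_rot: [0.714, 0.7, 0.0, -0.001]
ft_force: [-0.7, 0.1, -3.3]
width: 0.0076
grip_force: 45.0
time: 24.6
ee_pos: [0.5679, -0.0618, 0.19]
eef_rot: [0.714, 0.7, 0.001, -0.001]
ft_force: [-2.1, -0.3, 5.4]
width: 0.0076
grip_force: 45.0
```

```bash
P="python3 -m pendant"
$P '[[0,0,-0.001,0],[0,0,0,0],[0,0,0,0],[0,0,0,0],[0,0,0,0],[0,0,0,0]]' 0.3
$P '[[0,0,-0.005,0],[0,0,-0.01,0],[0,0,-0.02,0],[0,0,-0.03,0],[0,0,-0.03,0],[0,0,-0.03,0],[0,0,-0.02,0],[0,-0.03,0,0]]'
$P '[[0,-0.04,0,0],[0,-0.04,0,0],[0,-0.04,0,0],[0.04,-0.02,0,0],[0.04,0,0,0],[0.04,0,0,0],[0.04,0,0,0],[0,0,0,0]]'
python3 -c "
from h import *
import time
for n in('side','top'):
  c=cam(n)
  for o in r.outline_of('caddy',n)[:3]+r.outline_of('carton',n)[:1]:
    b=o['bbox'];print(n,round(o['score'],2),np.round(b),ray(c,b[:2],.15).round(3))
  print('pred caddy',proj(c,[[.571,-.077,.198],[.571,.023,.198],[.52,-.057,.06],[.60,.02,.06]]).round().tolist())
go([.5,.1,.3])"
```

```text
time: 25.1
ee_pos: [0.5676, -0.0616, 0.19]
eef_rot: [0.714, 0.7, 0.0, -0.001]
ft_force: [0.1, -0.1, -0.1]
width: 0.0252
grip_force: 0.0
time: 25.77
ee_pos: [0.5417, -0.0606, 0.3385]
eef_rot: [0.714, 0.7, -0.0, 0.003]
ft_force: [-1.3, 1.2, 1.1]
width: 0.0267
grip_force: 0.0
time: 26.43
ee_pos: [0.4219, 0.1065, 0.3372]
eef_rot: [0.712, 0.703, -0.0, -0.003]
ft_force: [-0.2, 0.3, -0.2]
width: 0.026
grip_force: 0.0
side 0.88 [276. 199.  28.  49.] [[ 0.548 -0.049  0.15 ]]
side 0.74 [210. 336.  34.  40.] [[ 0.206 -0.409  0.15 ]]
side 0.62 [373. 330.  44.  34.] [[ 0.567 -0.544  0.15 ]]
side 0.66 [286. 288.  72.  60.] [[ 0.429 -0.363  0.15 ]]
pred caddy [[287.0, 192.0], [273.0, 174.0], [269.0, 222.0], [280.0, 202.0]]
top 0.87 [261. 161.  34.  24.] [[ 0.553 -0.022  0.15 ]]
top 0.72 [397. 136.  34.  38.] [[ 0.619 -0.438  0.15 ]]
top 0.65 [357. 263.  43.  36.] [[ 0.237 -0.302  0.15 ]]
top 0.66 [347. 189.  36.  57.] [[ 0.462 -0.279  0.15 ]]
pred caddy [[280.0, 153.0], [246.0, 154.0], [272.0, 174.0], [247.0, 150.0]]
t 26.73 tcp [0.4234 0.0979 0.3373] yawY -1.39 w 0.0259 F [-0.4 -0.7 -0.3] q7 -0.46
shift [0.0038 0.0767 0.037 ] turn None
```

```bash
P="python3 -m pendant"
Z='"idle"'
for i in 1 2 3 4 5; do python3 -m pendant '[[0,0,0,0],[0,0,0,0],[0,0,0,0],[0,0,0,0],[0,0,0,0],[0,0,0,0],[0,0,0,0],[0,0,0,0]]' >/dev/null; done
python3 -c "
from h import *
P=None
for i in range(5):
  c=cam('side')['img'][165:235,255:300].astype(float)
  if P is not None: print(abs(c-P).mean().round(2),abs(c-P).max())
  P=c
o=r.outline_of('caddy','side')[0];print(o['score'],np.round(o['bbox'],1))
print(r.close_job())"
```

```text
0.62 5.0
0.63 6.0
0.6 3.0
0.61 8.0
0.95 [208.9 335.8  33.7  37.2]
the job is handed in; nothing more can be done
None
```

The caddy stood upright on the mat and was let go. The carton was then pushed into the outline, about 7 mm off centre. The caddy now hangs still by its bar on the hook. I handed the job in at about 30 s, but the verdict was not reported back; I checked the final hang by camera measurement and contact force, not by viewing a picture.

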